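# Level the casting plate on the sculptor's bench

### The arm

A 6-joint arm with a two-finger parallel gripper is mounted at the origin on the work surface. World frame = base frame: x ahead of the robot, y to its left, z up, the work surface at z = 0. Lengths are in mm, angles in rad, forces in N, time in s.
With the tool pointing down it reaches from about 300 to 775 mm from the base axis. Payload 14.6 kg.
Tool frame: the origin (TCP) lies at the very end of the fingers, on their centre line; the grasp point (between the pads) lies 19 mm behind it (grip_point_offset is the distance from the TCP to the grasp point, in mm); z points along the fingers, y is the line along which they close (so a half turn about z gives the same grasp; the last joint's range is limited). The gripper opens to 94 mm and grips with 3 to 60 N. Pads are 16 mm wide; open, the fingers measure 119 mm over their backs; the gripper's body (75 mm by 177 mm) begins 78 mm behind the grasp point.
Start: joints at [-1.4, 0.3, 1.521, -0, 1.321, -0.067], TCP at [129.554, -534.514, 205.446] pointing down, gripper open.
Joint ranges: [-3.03, 3.03], [-0.79, 2.21], [0.23, 2.52], [-1.04, 4.18], [0, 3.07], [-2.55, 2.55]. Speed limits (rad/s): [2.22, 2.22, 2.57, 3.14, 3.14, 3.14].

### API

Orientations are given as [roll, pitch, yaw] about the fixed x, y, z axes, in that order (R = Rz(yaw) Ry(pitch) Rx(roll)).
In Python, from cell import read_state, camera, camera_info, sign_off, grip_point_offset gives the robot as it stands.
- The arm moves only by the shell command python3 -m handwheel 'ROWS' [FORCE]. ROWS is text: rows parted by semicolons, each of 5 numbers parted by spaces: the shift along the world's x, y, z in units of 40 mm (1.0 is 40 mm), then the turn about the world's z in units of 5 degrees (1.0 is 5 degrees), then the closure, from 0 (fully open) to 1 (shut). In form: dx dy dz yaw gripper; .... A call has 1 to 12 rows; each row shifts and turns the commanded pose from where the row before left it; what a row does not reach is not made up. A row lasts 1/12 s, in which the tool goes at most 41.7 mm and 7.16 degrees, less where a joint would pass 70% of its speed; a pose out of reach is approached as far as the arm can. A call is refused whole if a number of a shift passes 1 or a number of a turn 1, either way. A call with a gripper value outside its range is refused whole. The fingers move at their own pace and stop on an object; FORCE is the grip in N (left out, the last holds). Time passes only in rows, so rows that do not move let the fingers close. It gives the time, the measured TCP pose, the force, the opening and the grip force at its end, in the units of the state.
- read_state(): the state, without advancing time (a new reading comes with each control period).
- camera(name): name is "scene" or "top" or "wrist"; returns (picture, depth): 480x640x3 uint8, red, green, blue; 480x640 float32, mm along the optical axis (not along the pixel's ray), 0 where there is no reading.
- camera_info(name): a dict with "intrinsics" (3x3 intrinsics, pixels), "world_from_camera" (4x4, takes a point from camera to world coordinates). Camera axes: x right, y down, z forward; pixel columns grow to the right and rows downward; lengths in mm; the calibration is good to about 2 mm. A picture is of the moment at which its call begins: read the wrist's pose just before it. camera_info takes no time and is no camera call; for the wrist camera it gives the pose at the moment of the call.
- sign_off(): hands the job in; it is judged then, once.
The state is a dict: "clock": time; "joints": joint angles; "qd": joint speeds; "effort": joint torques, N m; "eef_pos": TCP position; "eef_rot": TCP orientation; "wrist_force": force on the tool from outside, world axes, zero at the start; "moment": the same for the moment, N m; "finger_gap": finger opening in mm; "finger_force": force on a finger pad.
Only numpy, scipy, OpenCV 4.12 (cv2) and the standard library are available. Lean on these libraries where they do the work, as an engineer would, in place of code of your own. Each camera call takes 0.05 s, during which the arm holds its last target. There are 200 camera calls.

### The job

The steel set-up plate carrying the bronze shell stands out of level. Turn its two orange foot screws in turn, each as far as it needs, until the pale bubble in each of the two green vials rests in the middle, wholly between its two black lines, then let go.

Things in the scene. Friction and masses are not known exactly. Their poses are not given: they have to be found in the camera images.
- screw_right_grip (a point): Orange T-bar foot screw, plate's right corner from the robot. Point: on its upright axis, half-way up the bar, 116 mm above bench, 56 above plate. Bar 46 mm long (point's x), 14 wide (y), 34 high, 18 of it below the point; disc 38 mm across under it. Turns about 80 degrees either way from level (height changes under 2 mm), 0.08 N m friction, stays put. Bar's angle does not show level.
- screw_left_grip (a point): The second orange T-bar foot screw, at the plate's left corner seen from the robot: same make, sizes and behaviour, point and axes placed alike. The black knob and brass nut on the plate are fixed and not foot screws.
- bubble_right (a joint): Pale bubble, 24 x 15 mm, in the green vial (136 mm long, 20 across) on the plate's far right edge, in line with the right screw. Value: offset in m from the vial's middle, positive towards that screw, 0 level; black lines begin 22 mm either side. Turning the right screw clockwise seen from above moves only this bubble, towards the screw, 35 mm per radian. May start either side or centred.
- bubble_left (a joint): Pale bubble in the second green vial, same sizes, on the plate's far left edge, in line with the left screw. Value: offset in m from the vial's middle, positive towards the left screw, 0 level; black lines begin 22 mm either side. Turning the left screw clockwise seen from above moves only this bubble, towards the screw, 35 mm per radian.

How it is judged:
By the outcome, as a careful person would: the job done as asked, in the order asked, and still so for the second after the job is handed in, with the robot touching nothing.
It also fails if it takes over 45 s, if anything falls off the work surface, if the arm or the gripper's body presses on something with over 40 N, if the wrist force passes 120 N, or if a joint passes its speed limit or range.

## Working session

There is one attempt and no reset: what is moved stays moved. The work goes in short steps, Python scripts to look and compute and a shell command to move; the robot and the scene stay as the last step left them, time stands still between calls to the robot, and variables do not carry over. Pictures are saved under pics/ and viewed, at most 10 in all, crops included, and the job is handed in when it is done.

```bash
mkdir -p pics; cat > h.py <<'E'
import numpy as np, cv2
from cell import *
def cap(name,fn=None):
    im,d=camera(name); ci=camera_info(name)
    np.savez('/tmp/%s.npz'%name,im=im,d=d,K=ci['intrinsics'],T=ci['world_from_camera'])
    if fn: cv2.imwrite('pics/'+fn,im[:,:,::-1])
    return im,d
def pts(name):
    f=np.load('/tmp/%s.npz'%name); K,T,d=f['K'],f['T'],f['d']
    v,u=np.mgrid[:480,:640]
    P=np.stack([(u-K[0,2])/K[0,0]*d,(v-K[1,2])/K[1,1]*d,d,np.ones_like(d)],-1)@np.array(T).T
    return f['im'],P[...,:3]
E
python3 - <<'E'
from h import *
cap('top','top0.png');cap('scene','scene0.png')
print(read_state())
E
```

```text
{'clock': 0.1, 'joints': array([-1.39960111e+00,  3.00393388e-01,  1.52151659e+00,  7.09559969e-06,
        1.32072823e+00, -6.66308747e-02]), 'qd': array([ 9.71523109e-05, -1.45316430e-03, -2.31594076e-03,  7.66104904e-05,
       -6.04159807e-04,  1.40768832e-03]), 'effort': array([ 1.10610115e-03, -5.32646334e+01, -3.53282797e+01,  7.09521957e-02,
        2.35550426e-02, -3.87940679e-05]), 'eef_pos': array([ 129.51584786, -534.28380673,  204.95624577]), 'eef_rot': array([-3.14054987e+00, -7.64726234e-05,  2.37824294e-01]), 'wrist_force': array([-1.16633464,  0.8103487 , -0.26775991]), 'moment': array([ 0.00934795, -0.03812929, -0.0249475 ]), 'finger_force': 0.0, 'finger_gap': 94.17581754668234}
```

View pics/top0.png

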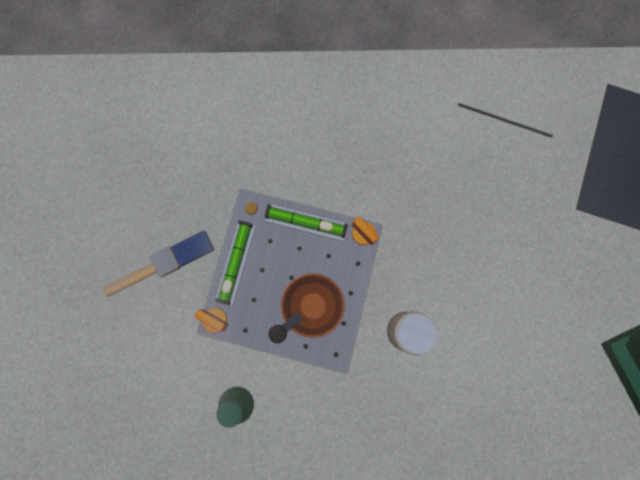

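View pics/scene0.png

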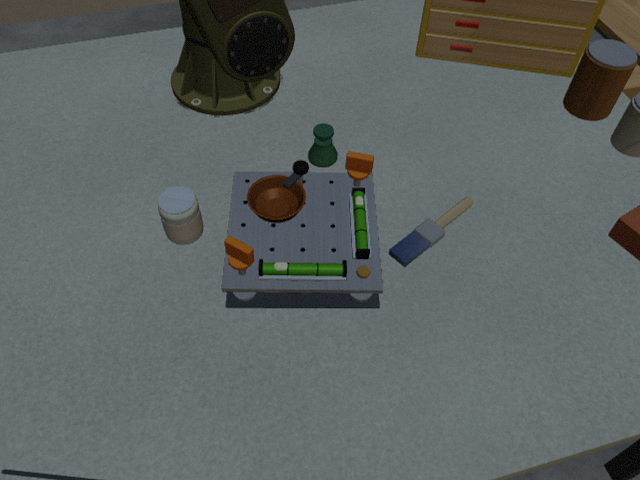

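The top view shows the right screw at about (365,231) with its bubble near (326,226), and the left screw at about (211,319) with its bubble near (227,286). Both bubbles are displaced towards their screws. Next I measure.

```bash
cat >> h.py <<'E'
def screws(name='top'):
    im,P=pts(name); hsv=cv2.cvtColor(im,cv2.COLOR_RGB2HSV)
    m=((hsv[...,0]>8)&(hsv[...,0]<22)&(hsv[...,1]>170)&(hsv[...,2]>120)&(P[...,2]>60)&(P[...,2]<150)).astype(np.uint8)
    n,l,s,c=cv2.connectedComponentsWithStats(m)
    for i in range(1,n):
        if s[i,4]<30: continue
        Q=P[l==i]; t=Q[Q[:,2]>122]; b=Q[Q[:,2]<108]
        if len(t)<8: continue
        (cx,cy),(w,h),a=cv2.minAreaRect(t[:,:2].astype(np.float32))
        e=np.linalg.eigh(np.cov(t[:,:2].T))[1][:,1]
        print('screw px',c[i].round(),'top n',len(t),'centre',round(cx,1),round(cy,1),'mean',t.mean(0).round(1),'size',round(w),round(h),'bar deg',np.degrees(np.arctan2(e[1],e[0])).round(1),'disc',b.mean(0).round(1) if len(b) else None)
def vials(name='top'):
    im,P=pts(name); hsv=cv2.cvtColor(im,cv2.COLOR_RGB2HSV)
    m=((hsv[...,0]>40)&(hsv[...,0]<75)&(hsv[...,1]>150)&(hsv[...,2]>70)&(P[...,2]>50)&(P[...,2]<120)).astype(np.uint8)
    k=cv2.morphologyEx(m,cv2.MORPH_CLOSE,np.ones((19,19)))
    n,l,s,c=cv2.connectedComponentsWithStats(k)
    for i in range(1,n):
        if s[i,4]<150: continue
        g=(l==i)&(m>0); Q=P[g]; 
        e=np.linalg.eigh(np.cov(Q[:,:2].T))[1][:,1]; e=e if abs(e[0])>abs(e[1]) and e[0]<0 or abs(e[1])>abs(e[0]) and e[1]<0 else -e
        a=Q[:,:2]@e; mid=(a.min()+a.max())/2
        R=(P[...,:2]@e)-mid
        q=P[...,:2]-Q[:,:2].mean(0); per=abs(q@np.array([-e[1],e[0]]))<9
        z=(l==i)&per
        w=z&(hsv[...,1]<90)&(hsv[...,2]>120)&(abs(R)<66)
        dk=z&(hsv[...,2]<65)
        print('vial px',c[i].round(),'len',round(a.max()-a.min(),1),'dir',e.round(3),'z',Q[:,2].mean().round(1),'bubble n',w.sum(),(R[w].min().round(1),R[w].max().round(1),R[w].mean().round(1)) if w.any() else None,'dark',np.histogram(R[dk],np.arange(-70,71,5))[0])
E
python3 - <<'E'
from h import *
screws();vials()
screws('scene');vials('scene')
im,P=pts('top');print(P[231,365],P[319,211])
f=np.load('/tmp/top.npz');im=f['im'][180:345,180:400,::-1]
cv2.imwrite('pics/topc.png',cv2.resize(im,None,fx=3.5,fy=3.5,interpolation=cv2.INTER_CUBIC))
E
```

```text
screw px [366. 229.] top n 246 centre 574.3 -72.4 mean [573.8 -71.7 133. ] size 42 13 bar deg -137.2 disc [584.6 -83.7  99.4]
screw px [199. 316.] top n 37 centre 451.1 173.5 mean [450.5 175.5 132.5] size 13 10 bar deg -146.8 disc None
vial px [304. 221.] len 123.8 dir [-0.273 -0.962] z 77.7 bubble n 61 (np.float64(22.9), np.float64(43.5), np.float64(33.8)) dark [0 0 0 0 0 0 0 0 0 0 0 0 0 0 0 0 0 0 0 0 0 0 0 0 0 0 0 0]
vial px [236. 257.] len 120.3 dir [-0.963  0.268] z 78.0 bubble n 47 (np.float64(32.8), np.float64(52.1), np.float64(41.3)) dark [0 0 0 0 0 0 0 0 0 0 0 0 0 0 0 0 0 0 0 0 0 0 0 0 0 0 0 0]
screw px [360. 156.] top n 116 centre 444.9 159.0 mean [445.  158.9 130.8] size 42 13 bar deg 58.4 disc None
screw px [239. 245.] top n 168 centre 574.8 -75.1 mean [576.1 -74.8 132.3] size 44 12 bar deg -137.8 disc None
vial px [361. 220.] len 123.9 dir [-0.962  0.274] z 76.3 bubble n 56 (np.float64(27.6), np.float64(50.9), np.float64(38.2)) dark [ 0  0  1  0  0  0  0  0  3  8  0  0  0  0  0  0  0  0 12  0  0  0  0  0
  0  0  0  0]
vial px [302. 268.] len 122.6 dir [-0.265 -0.964] z 75.7 bubble n 80 (np.float64(25.3), np.float64(44.0), np.float64(33.7)) dark [ 0  1  0  0  0  0  0  0  0 14  0  0  0  0  0  0  0  1 14  0  0  0  0  0
  0  0  0  0]
[570.92775978 -70.49284338 133.20460786] [445.46387859 158.28971653 133.59085709]
```

View pics/topc.png

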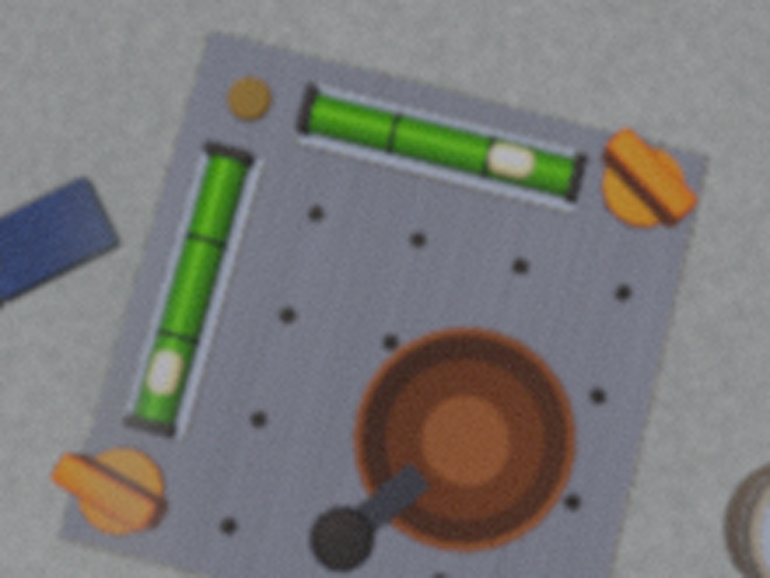

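The crop confirms it: right bubble straddles the outer line at +34 mm, left bubble is past it at about +40 mm. Both need a counter-clockwise (positive yaw) turn, about 55° right and 65° left. I'll check path clearance and refine the left screw, then move.

```bash
python3 - <<'E'
from h import *
im,P=pts('top')
for n in ('top','scene'):
    im,P=pts(n)
    for x,y in ((574,-73),(447,160)):
        m=(np.hypot(P[...,0]-x,P[...,1]-y)<38)&(P[...,2]>122)&(P[...,2]<142)
        Q=P[m][:,:2]; print(n,m.sum(),np.round(cv2.minAreaRect(Q.astype(np.float32)),1) if 0 else cv2.minAreaRect(Q.astype(np.float32)),Q.mean(0),Q.min(0),Q.max(0))
    m=(P[...,0]>250)&(P[...,0]<700)&(P[...,1]>-350)&(P[...,1]<330)
    print('max z',np.percentile(P[...,2][m],[99.9,100]))
E
python3 -m handwheel '0.69 0.72 0.2 1 0.4;0.69 0.72 0 1 0.4;0.69 0.72 0 1 0.4;0.69 0.72 0 1 0.4;0.69 0.72 0 1 0.4;0.69 0.72 0 0.7 0.4;0.69 0.72 0 0 0.4;0.69 0.72 0 0 0.4;0.69 0.72 0 0 0.4;0.69 0.72 0 0 0.4;0.69 0.72 0 0 0.4;0.69 0.72 0 0 0.4' 20
```

```text
top 306 ((575.0388793945312, -71.50541687011719), (44.93745422363281, 14.265432357788086), 42.1772346496582) [574.21316088 -71.0803293 ] [554.94059225 -90.15877198] [594.33318299 -53.12913937]
top 325 ((444.6259765625, 162.04356384277344), (46.24384689331055, 14.088739395141602), 59.63566589355469) [444.66635852 161.04701264] [429.22923161 139.9570617 ] [460.18206577 184.04442485]
max z [794.72105915 794.72105915]
scene 321 ((575.875, -75.42881774902344), (46.76519012451172, 15.46017074584961), 42.72359848022461) [578.2533445  -75.99990851] [554.78055685 -94.92545089] [596.49489098 -57.29817128]
scene 246 ((445.35595703125, 158.17921447753906), (45.181068420410156, 17.671663284301758), 60.486270904541016) [447.60354711 157.04809508] [430.35490342 135.8377562 ] [462.18797882 179.3073355 ]
max z [132.52987837 135.89836445]
clock: 1.1
eef_pos: [461.7, -187.1, 213.4]
eef_rot: [-3.141, 0.0, 0.735]
wrist_force: [0.7, -0.7, 0.2]
finger_gap: 56.2
finger_force: 0.0
```

```bash
python3 -m handwheel '0.7 0.71 0 0 0.4;0.7 0.71 0 0 0.4;0.7 0.71 0 0 0.4;0.7 0.71 -0.6 0 0.4;0 0 0 0 0.4;0 0 0 0 0.4'
python3 - <<'E'
from h import *
cap('wrist','w1.png'); screws('wrist'); vials('wrist')
s=read_state();print(s['eef_pos'],s['eef_rot'],s['joints'])
E
```

```text
clock: 1.6
eef_pos: [569.7, -77.0, 190.1]
eef_rot: [-3.139, 0.002, 0.738]
wrist_force: [1.1, -1.2, 0.1]
finger_gap: 56.1
finger_force: 0.0
screw px [322. 244.] top n 768 centre 575.0 -73.9 mean [574.6 -74.1 133.5] size 45 14 bar deg -136.9 disc [572.  -75.6  99.7]
vial px [69. 73.] len 124.7 dir [-0.967  0.256] z 78.0 bubble n 468 (np.float64(30.2), np.float64(50.2), np.float64(39.5)) dark [ 0  0  0  0  0  0  0  0  0 71  0  0  0  0  0  0  0  0 71  0  0  0  0  0
  0  0 21  0]
vial px [252. 113.] len 124.4 dir [-0.266 -0.964] z 77.5 bubble n 522 (np.float64(23.2), np.float64(44.5), np.float64(33.9)) dark [ 0  0  0  0  0  0  0  0  0 69  0  0  0  0  0  0  0  0 43  0  0  0  0  0
  0  0  0  0]
[569.51058285 -78.14113997 191.33782623] [-3.14043993e+00  1.06320615e-03  7.36202053e-01] [-1.99986870e-01  3.67384731e-01  1.46471941e+00 -1.78797375e-04
  1.31104715e+00  6.34654073e-01]
```

View pics/w1.png

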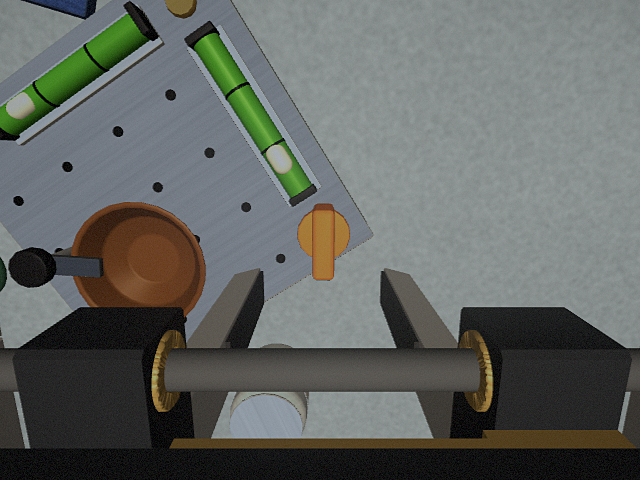

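The wrist view shows the bar at (322,244) lying along the pads' plane and between the open fingers. Wrist bubble readings are +33.9 and +39.5 mm. Next I descend and grip.

```bash
python3 -m handwheel '0.13 0.1 0 0 0.4;0 0 -0.5 0 0.4;0 0 -0.6 0 0.4;0 0 -0.6 0 0.4;0 0 -0.4 0 0.4;0 0 0 0 0.4;0 0 0 0 0.4' 25
python3 -m handwheel '0 0 0 0 0.95;0 0 0 0 0.95;0 0 0 0 0.95;0 0 0 0 0.95;0 0 0 0 0.95;0 0 0 0 0.95' 25
```

```text
clock: 2.23
eef_pos: [575.0, -75.1, 108.7]
eef_rot: [3.141, -0.0, 0.734]
wrist_force: [-0.4, 0.6, 1.2]
finger_gap: 56.9
finger_force: 0.0
clock: 2.73
eef_pos: [575.1, -74.3, 108.2]
eef_rot: [3.141, -0.0, 0.735]
wrist_force: [0.4, 0.8, 0.3]
finger_gap: 19.8
finger_force: 0.0
```

```bash
python3 -m handwheel '0 0 0 0 0.95;0 0 0 0 0.95;0 0 0 0 0.95' 25
python3 -m handwheel '0 0 0 0.9 0.95;0 0 0 0.9 0.95;0 0 0 0.9 0.95;0 0 0 0.9 0.95;0 0 0 0.9 0.95;0 0 0 0.9 0.95;0 0 0 0.9 0.95;0 0 0 0.9 0.95;0 0 0 0.9 0.95;0 0 0 0.9 0.95;0 0 0 0 0.95;0 0 0 0 0.95'
python3 - <<'E'
from h import *
cap('wrist'); vials('wrist');cap('top'); vials('top');print(read_state()['moment'])
E
```

```text
clock: 2.98
eef_pos: [574.7, -73.9, 107.8]
eef_rot: [-3.141, 0.0, 0.735]
wrist_force: [-3.0, 5.2, 1.5]
finger_gap: 14.2
finger_force: 25.0
clock: 3.98
eef_pos: [574.2, -73.9, 107.3]
eef_rot: [-3.139, -0.001, 1.521]
wrist_force: [-4.8, 3.7, -1.2]
finger_gap: 13.9
finger_force: 25.0
vial px [360. 103.] len 109.7 dir [-0.269 -0.963] z 76.4 bubble n 94 (np.float64(-12.2), np.float64(9.6), np.float64(-0.5)) dark [  0   0   0   0   0   0   0 101  58   0   0   0   0   0   0   0  20 106
   0   0   0   0   0   0   0   0   0   0]
vial px [300. 220.] len 106.9 dir [-0.272 -0.962] z 77.6 bubble n 70 (np.float64(4.0), np.float64(24.5), np.float64(15.3)) dark [0 0 0 0 0 0 0 0 0 0 0 0 0 0 0 0 0 0 0 0 0 0 0 0 0 0 0 0]
vial px [236. 255.] len 118.8 dir [-0.964  0.264] z 78.9 bubble n 24 (np.float64(33.3), np.float64(52.2), np.float64(39.4)) dark [0 0 0 0 0 0 0 0 0 0 0 0 0 0 0 0 0 0 0 0 0 0 0 0 0 0 0 0]
[0.86194005 0.84710385 0.06011529]
```

```bash
python3 -m handwheel '0 0 0 0.8 0.95;0 0 0 0.8 0.95;0 0 0 0.7 0.95;0 0 0 0 0.95;0 0 0 0 0.95;0 0 0 0 0.4;0 0 0 0 0.4;0 0 0 0 0.4;0 0 0 0 0.4;0 0 0 0 0.4;0 0 0 0 0.4'
python3 -m handwheel '0 0 0.8 0 0.4;0 0 0.9 0 0.4;0 0 0.8 0 0.4;0 0 0 0 0.4'
python3 - <<'E'
from h import *
cap('wrist','w2.png'); vials('wrist');screws('wrist');cap('top'); vials('top')
E
```

```text
clock: 5.0
eef_pos: [575.1, -74.4, 108.0]
eef_rot: [3.141, 0.0, 1.721]
wrist_force: [-0.5, 0.3, 0.0]
finger_gap: 50.4
finger_force: 0.0
clock: 5.33
eef_pos: [577.0, -74.7, 214.8]
eef_rot: [3.132, 0.003, 1.721]
wrist_force: [0.1, -0.6, 0.2]
finger_gap: 56.2
finger_force: 0.0
vial px [368. 113.] len 124.1 dir [-0.268 -0.964] z 73.0 bubble n 478 (np.float64(-11.8), np.float64(10.1), np.float64(-0.8)) dark [ 0  0  0  0  0  0  0  0  0 59  0  0  0  0  0  0  0  0 51  0  0  0  0  0
  0  0  0  0]
screw px [314. 239.] top n 446 centre 573.1 -73.1 mean [572.4 -71.7 127.5] size 13 44 bar deg 99.8 disc [571.4 -77.1  94. ]
vial px [302. 220.] len 112.0 dir [-0.272 -0.962] z 77.9 bubble n 72 (np.float64(-5.5), np.float64(15.3), np.float64(5.7)) dark [0 0 0 0 0 0 0 0 0 0 0 0 0 0 0 0 0 0 0 0 0 0 0 0 0 0 0 0]
vial px [237. 254.] len 116.5 dir [-0.964  0.267] z 79.1 bubble n 19 (np.float64(34.0), np.float64(53.0), np.float64(41.1)) dark [0 0 0 0 0 0 0 0 0 0 0 0 0 0 0 0 0 0 0 0 0 0 0 0 0 0 0 0]
```

View pics/w2.png

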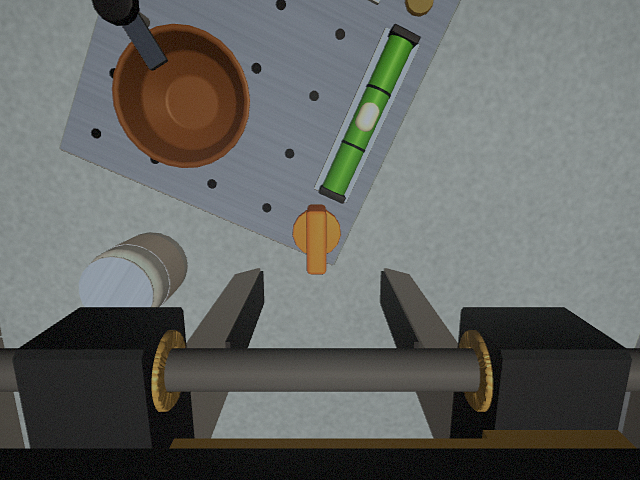

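The right bubble at (368,116) now sits midway between its two lines, at about -0.8 mm. Moving to the left screw.

```bash
python3 -m handwheel '-0.41 0.73 0 -0.96 0.4;-0.41 0.73 0 -0.96 0.4;-0.41 0.73 0 -0.96 0.4;-0.41 0.73 0 -0.96 0.4;-0.41 0.73 0 -0.96 0.4;-0.41 0.73 0 -0.96 0.4;-0.41 0.73 0 -0.96 0.4;-0.41 0.73 0 -0.96 0.4;0 0 -0.6 0 0.4;0 0 0 0 0.4;0 0 0 0 0.4'
python3 - <<'E'
from h import *
cap('wrist','w3.png'); screws('wrist'); vials('wrist')
s=read_state();print(s['eef_pos'],s['eef_rot'])
E
```

```text
clock: 6.35
eef_pos: [443.1, 159.0, 182.7]
eef_rot: [-3.139, 0.003, 1.052]
wrist_force: [-0.8, -0.2, 0.3]
finger_gap: 56.6
finger_force: 0.0
screw px [322. 254.] top n 1042 centre 445.2 160.3 mean [444.7 159.7 133.4] size 45 13 bar deg 60.9 disc [444.9 157.3  99.7]
vial px [448. 204.] len 124.3 dir [-0.961  0.276] z 78.3 bubble n 460 (np.float64(30.6), np.float64(50.6), np.float64(40.8)) dark [ 0  0  0  0  0  0  0  0  0 55  0  0  0  0  0  0  0  0 53  0  0  0  0  0
  0  0  0  0]
vial px [582. 267.] len 94.9 dir [-0.267 -0.964] z 77.4 bubble n 45 (np.float64(19.4), np.float64(23.9), np.float64(21.5)) dark [ 0  0  0  0  1  0  0  0  0  0  0  0 64  0  0  0  0  0  0  0  0 22  0  0
  0  0  0  0]
[443.79733594 158.79388209 183.62167402] [-3.14044119e+00  1.27486124e-03  1.05147684e+00]
```

View pics/w3.png

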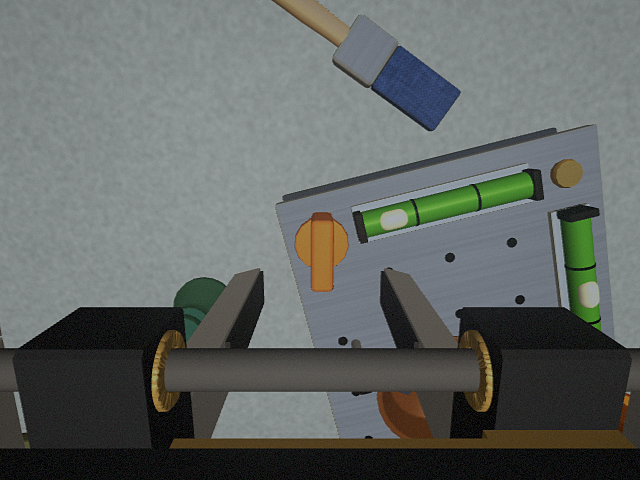

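The bar at (322,254) is aligned between the fingers, and the left bubble reads +40 mm. I descend, grip and turn 55° first, leaving the rest for a correction.

```bash
python3 -m handwheel '0.04 0.04 -0.4 0 0.4;0 0 -0.6 0 0.4;0 0 -0.5 0 0.4;0 0 -0.4 0 0.4;0 0 0 0 0.4;0 0 0 0 0.95;0 0 0 0 0.95;0 0 0 0 0.95;0 0 0 0 0.95;0 0 0 0 0.95;0 0 0 0 0.95;0 0 0 0 0.95' 25
python3 -m handwheel '0 0 0 0 0.95;0 0 0 0 0.95;0 0 0 0 0.95;0 0 0 0 0.95'
```

```text
clock: 7.4
eef_pos: [445.0, 161.6, 108.2]
eef_rot: [-3.14, -0.001, 1.051]
wrist_force: [-11.2, 13.8, 5.5]
finger_gap: 13.8
finger_force: 25.1
clock: 7.73
eef_pos: [444.6, 161.7, 108.0]
eef_rot: [-3.139, -0.0, 1.051]
wrist_force: [-6.5, 6.4, 4.3]
finger_gap: 13.7
finger_force: 25.0
```

```bash
python3 -m handwheel '0 0 0 0.9 0.95;0 0 0 0.9 0.95;0 0 0 0.9 0.95;0 0 0 0.9 0.95;0 0 0 0.9 0.95;0 0 0 0.9 0.95;0 0 0 0.9 0.95;0 0 0 0.9 0.95;0 0 0 0.9 0.95;0 0 0 0.9 0.95;0 0 0 0.9 0.95;0 0 0 0.9 0.95'
python3 -m handwheel '0 0 0 0.9 0.95;0 0 0 0.9 0.95;0 0 0 0.5 0.95;0 0 0 0 0.95;0 0 0 0 0.95'
python3 -m handwheel '0 0 0 0 0.4;0 0 0 0 0.4;0 0 0 0 0.4;0 0 0 0 0.4;0 0 0 0 0.4;0 0 0 0 0.4;0 0 0.8 0 0.4;0 0 0.9 0 0.4;0 0 0.8 0 0.4;0 0 0 0 0.4;0 0 0 0 0.4'
python3 - <<'E'
from h import *
cap('wrist','w4.png'); screws('wrist'); vials('wrist');print(read_state()['eef_pos'])
E
```

```text
clock: 8.73
eef_pos: [443.1, 162.2, 107.5]
eef_rot: [-3.137, -0.004, 1.998]
wrist_force: [-16.6, 10.7, 4.5]
finger_gap: 13.6
finger_force: 25.0
clock: 9.15
eef_pos: [442.9, 162.0, 107.3]
eef_rot: [-3.137, -0.005, 2.195]
wrist_force: [-17.2, 10.8, 4.5]
finger_gap: 13.8
finger_force: 25.0
clock: 10.07
eef_pos: [446.0, 161.0, 209.2]
eef_rot: [3.139, 0.001, 2.194]
wrist_force: [0.5, 0.6, -1.3]
finger_gap: 56.3
finger_force: 0.0
screw px [313. 245.] top n 537 centre 441.8 160.3 mean [441.8 159.1 129.4] size 14 45 bar deg 127.3 disc [440.9 151.2  95.6]
vial px [362. 283.] len 77.6 dir [-0.933  0.36 ] z 75.9 bubble n 42 (np.float64(-22.8), np.float64(-13.5), np.float64(-16.7)) dark [ 0  0  0  0  0  0  0  0  0  0  0  0  0 10 28  0  0  0  0  0  0  0  0  0
  0  0  0  0]
vial px [392. 423.] len 64.7 dir [-0.33  -0.944] z 75.1 bubble n 4 (np.float64(20.8), np.float64(22.9), np.float64(21.8)) dark [ 0  0  0  0  0  0  0  0  0  0  0  0  0  0  0 34  0  0  0  0  0  0  0  0
  0  0  0  0]
[445.366235   160.83774965 207.70301315]
```

View pics/w4.png

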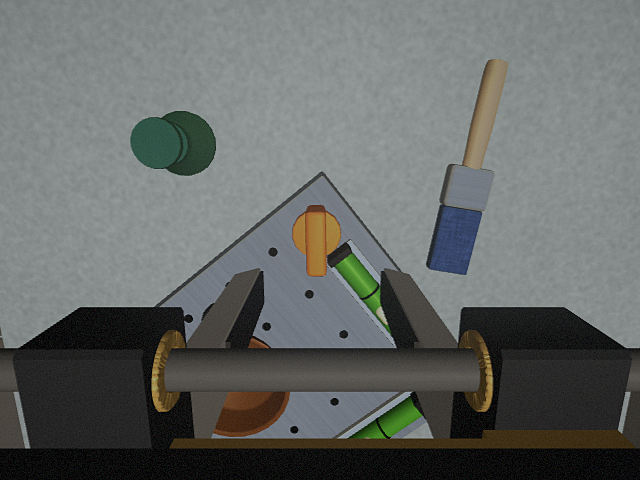

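The left screw has turned, but the fingers hide its vial. I back the arm off and check with the fixed cameras.

```bash
python3 -m handwheel '-0.2 0.7 0.6 0 0.4;-0.2 0.9 0.3 0 0.4;-0.2 1 0 0 0.4;-0.2 1 0 0 0.4;-0.2 1 0 0 0.4;0 0 0 0 0.4;0 0 0 0 0.4'
python3 - <<'E'
from h import *
cap('scene'); vials('scene');cap('top'); vials('top')
f=[np.load('/tmp/%s.npz'%n)['im'][:,:,::-1] for n in ('top','scene')]
a=cv2.resize(f[0][175:345,180:400],(400,309),interpolation=3); b=cv2.resize(f[1][145:315,200:420],(400,309),interpolation=3)
cv2.imwrite('pics/f.png',np.hstack([a,b]))
E
```

```text
clock: 10.7
eef_pos: [404.4, 346.0, 241.8]
eef_rot: [-3.138, 0.0, 2.197]
wrist_force: [0.1, -0.1, 0.5]
finger_gap: 56.6
finger_force: 0.0
vial px [360. 220.] len 123.6 dir [-0.962  0.271] z 77.7 bubble n 59 (np.float64(-11.6), np.float64(7.6), np.float64(-3.0)) dark [ 0  0  1  0  0  0  0  0  3  8  0  0  0  0  0  0  0  0 11  2  0  0  0  0
  0  0  0  0]
vial px [302. 267.] len 123.7 dir [-0.268 -0.964] z 77.3 bubble n 78 (np.float64(-10.8), np.float64(7.8), np.float64(-1.2)) dark [ 0  2  0  0  0  0  0  0  0 11  0  0  0  0  0  0  0  0 15  0  0  0  0  0
  0  0  0  0]
vial px [306. 221.] len 124.3 dir [-0.27  -0.963] z 79.1 bubble n 69 (np.float64(-9.8), np.float64(8.6), np.float64(-0.3)) dark [0 0 0 0 0 0 0 0 0 0 0 0 0 0 0 0 0 0 0 0 0 0 0 0 0 0 0 0]
vial px [235. 259.] len 120.5 dir [-0.964  0.266] z 79.3 bubble n 68 (np.float64(-7.5), np.float64(11.0), np.float64(1.3)) dark [0 0 0 0 0 0 0 0 0 0 0 0 0 0 0 0 0 0 0 0 0 0 0 0 0 0 0 0]
```

View pics/f.png

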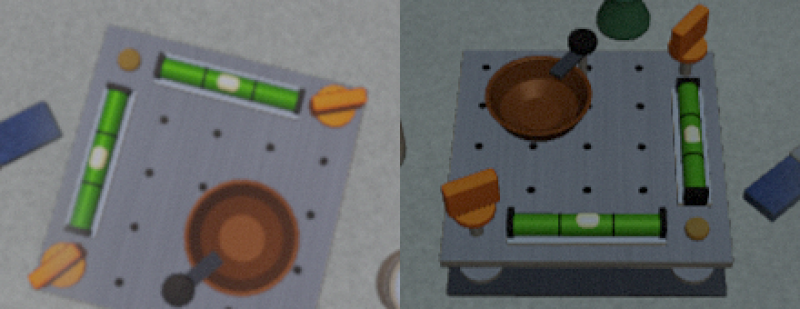

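Both views show each bubble mid-vial: at (228,83) and (98,157) in the top view, at (588,220) and (691,133) in the scene view. All read within about 3 mm of centre, well between the lines, and the arm is clear of everything.

```bash
python3 -c "from cell import sign_off; print(sign_off())"
```

```text
the job is handed in; nothing more can be done
None
```

I turned the right screw about 56° and then the left about 65°, both counter-clockwise; both bubbles now rest within about 3 mm of the middle, wholly between their lines, and I let go, backed the arm clear and handed the job in at about 11 s.

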